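Load the entryway power-bank dock and refit its pinned cover

ROBOT

A 6-joint arm with a two-finger parallel gripper is mounted at the origin on the work surface. World frame = base frame: x ahead of the robot, y to its left, z up, the work surface at z = 0. Lengths are in m, angles in rad, forces in N, time in s.
With the tool pointing down it reaches from about 0.375 to 0.925 m from the base axis. Payload 5.7 kg.
Tool frame: the origin (TCP) lies on the front face of the gripper's body, between the roots of the fingers; the fingertips stand 73 mm ahead of it and the grasp point (between the pads) lies 54 mm ahead of it; z points along the fingers, y is the line along which they close (so a half turn about z gives the same grasp; the last joint's range is limited). The gripper opens to 85 mm and grips with 20 to 120 N. Pads are 22 mm wide; open, the fingers measure 114 mm over their backs; the gripper's body (76 mm by 85 mm) begins 54 mm behind the grasp point. The pads swing forward as they close: fully open they stand 13 mm farther back than shut.
Start: joints at [-1.394, 0.359, 1.51, -0, 1.272, -0.115], TCP at [0.173, -0.575, 0.304] pointing down, gripper open.
Joint ranges: [-2.97, 2.97], [-1.01, 2.36], [0.21, 2.38], [-0.96, 4.11], [0.2, 2.71], [-2.98, 2.98]. Speed limits (rad/s): [2.39, 2.39, 3.14, 3.14, 3.14, 3.14].

INTERFACE

Orientations are given as a rotation vector (axis times angle).
In Python, from plant import env gives the robot as it stands. The module is installed in compiled form; this text tells all that it offers. Calls block until the motion is done:
- env.move_to(position, orientation): joint-space move of the TCP to a pose.
- env.move_straight(position, rate=0.15, ori=None, guard=None): straight line of the TCP; ori=None keeps the orientation; rate is the mean speed in m/s. With guard (N) it stops when the force on the tool has changed by that much, and returns True; else False.
- env.set_joints(angles): joint-space move.
- env.let_go() and env.clamp(): open the fingers fully, or close them until they stop; the grip force is fixed at half the most.
- env.wait(seconds).
- env.solve_ik(position, orientation): joint angles nearest the present ones, or None.
- env.snapshot(name): name is "side" or "top" or "wrist"; returns the picture (384x512x3 uint8, blue, green, red); there is no depth.
- env.get_calibration(name): a dict with "fx", "fy", "cx", "cy" (pixels), "R" (3x3) and "t" (3): a world point X has camera coordinates R X + t. Camera axes: x right, y down, z forward; pixel columns grow to the right and rows downward; lengths in m; the calibration is good to about 2 mm. A picture is of the moment at which its call begins: read the wrist's pose just before it. get_calibration takes no time and is no camera call; for the wrist camera it gives the pose at the moment of the call.
A pose or a line that the arm cannot do raises env.Unreachable and nothing moves.
- env.close_job(): hands the job in; it is judged then, once.
Readings, each from a call of its own:
- env.read_time(): time.
- env.read_qpos(): joint angles.
- env.read_qvel(): joint speeds.
- env.read_joint_efforts(): joint torques, N m.
- env.read_tcp_pos(): TCP position.
- env.read_tool_rot(): TCP orientation.
- env.read_wrist_force(): force on the tool from outside, world axes, zero at the start.
- env.read_ft_torque(): the same for the moment, N m.
- env.read_grip_width(): finger opening in m.
- env.read_grasp_force(): force on a finger pad.
Only numpy, scipy, OpenCV 4.12 (cv2) and the standard library are available. Lean on these libraries where they do the work, as an engineer would, in place of code of your own. Each camera call takes 0.05 s, during which the arm holds its last target. There are 200 camera calls.

TASK

Lift the aluminium cover off the bamboo charging dock and lay it aside, then seat every power bank from the felt mat flat and square in a pocket of its own. When all are in, lower the cover back over both locating pins until it rests flush on the dock, and let go. Leave the dish of keys, the lip balm and the folding stand where they are.

Things in the scene. Friction and masses are not known exactly. Their poses are not given: they have to be found in the camera images.
- dock: Fixed bamboo charging dock, 86 (x) by 268 mm (y). Origin: centre of its underside, z up. A row of five open pockets along y, each 66 (x) by 38 mm (y), pitch 43, floors 6 mm up, walls 7 mm deep (tops at 13 mm; side rails 10 mm, ribs 5 mm thick). At each end a boss, 24 mm in y, top at 32 mm, carries a steel pin: 8 mm across, 16 tall, last 5 mm tapered, tip at 48 mm.
- cover: Loose aluminium plate, 66 (x) by 268 (y) by 6 mm, 0.24-0.39 kg, 11 mm through holes at y = -122 and 122 mm; fits either way round. Origin: centre of plate underside, z up. Grip bar 16 (x) by 80 (y) by 24 mm tall on its middle (6 to 30 mm up). Starts on the dock's pins. Flush, it lies flat on both bosses: origin 32 mm above the dock's, 2 mm clear of seated banks.
- mat: Fixed grey felt mat, 210 mm (its x) by 300 mm (its y), 3 mm thick, on the shelf top; origin at the centre of its underside. The power banks start on it.
- dish: Bystander: clear glass dish of spare keys, 110 mm across, 32 mm tall, loose; origin at the centre of its underside.
- balm: Bystander: blue plastic lip balm tube standing upright, 19 mm across, 68 mm tall, loose; origin at the centre of its underside.
- stand: Bystander: aluminium phone stand folded flat, about 90 by 70 mm, 19 mm tall at its lip, loose; origin at the centre of its underside.
- pocket0 (a point): Centre of the floor of the dock's pocket at dock y = -86 mm (6 mm above the dock's underside); axes as the dock's.
- pocket1 (a point): Centre of the floor of the dock's pocket at dock y = -43 mm (6 mm above the dock's underside); axes as the dock's.
- pocket2 (a point): Centre of the floor of the dock's pocket at dock y = 0 mm (6 mm above the dock's underside); axes as the dock's.
- pocket3 (a point): Centre of the floor of the dock's pocket at dock y = 43 mm (6 mm above the dock's underside); axes as the dock's.
- pocket4 (a point): Centre of the floor of the dock's pocket at dock y = 86 mm (6 mm above the dock's underside); axes as the dock's.
- pin0 (a point): Foot of the dock's locating pin at dock y = -122 mm, on the boss top (32 mm above the dock's underside); axes as the dock's.
- pin1 (a point): Foot of the dock's locating pin at dock y = 122 mm, on the boss top (32 mm above the dock's underside); axes as the dock's.
- bank0: Charcoal mini power bank, a flat block 62 mm (its x) by 34 mm (its y) by 24 mm (its z), 80 to 140 g; 3 to 5 of the five are present (all alike, either face up). Origin at the centre of the block, so 12 mm above a surface it lies flat on; properly seated, 12 mm above a pocket floor.
- bank1: Charcoal mini power bank, a flat block 62 mm (its x) by 34 mm (its y) by 24 mm (its z), 80 to 140 g; 3 to 5 of the five are present (all alike, either face up). Origin at the centre of the block, so 12 mm above a surface it lies flat on; properly seated, 12 mm above a pocket floor.
- bank2: Charcoal mini power bank, a flat block 62 mm (its x) by 34 mm (its y) by 24 mm (its z), 80 to 140 g; 3 to 5 of the five are present (all alike, either face up). Origin at the centre of the block, so 12 mm above a surface it lies flat on; properly seated, 12 mm above a pocket floor.
- bank3: Charcoal mini power bank, a flat block 62 mm (its x) by 34 mm (its y) by 24 mm (its z), 80 to 140 g; 3 to 5 of the five are present (all alike, either face up). Origin at the centre of the block, so 12 mm above a surface it lies flat on; properly seated, 12 mm above a pocket floor.
- bank4: Charcoal mini power bank, a flat block 62 mm (its x) by 34 mm (its y) by 24 mm (its z), 80 to 140 g; 3 to 5 of the five are present (all alike, either face up). Origin at the centre of the block, so 12 mm above a surface it lies flat on; properly seated, 12 mm above a pocket floor.
Not all that is in view belongs to the job. Leave any blue look-alike of the bank0 alone.

How it is judged:
On the way, in this order (a step that is already met when the one before it is completed fails the run):
1. the cover is off the dock, more than 70 mm aside (horizontal distance between cover and dock above 0.07 m), for 0.2 s.
2. every power bank present is seated flat and square in a pocket, with the cover still off (horizontal distance between cover and dock above 0.07 m and ((horizontal distance between bank0 and pocket0 below 0.005 m and z of bank0 in the frame of pocket0 between 0.0095 and 0.0145 m) or (horizontal distance between bank0 and pocket1 below 0.005 m and z of bank0 in the frame of pocket1 between 0.0095 and 0.0145 m) or (horizontal distance between bank0 and pocket2 below 0.005 m and z of bank0 in the frame of pocket2 between 0.0095 and 0.0145 m) or (horizontal distance between bank0 and pocket3 below 0.005 m and z of bank0 in the frame of pocket3 between 0.0095 and 0.0145 m) or (horizontal distance between bank0 and pocket4 below 0.005 m and z of bank0 in the frame of pocket4 between 0.0095 and 0.0145 m)) and angle between the z axis of each of bank0, bank1, bank2, bank3, bank4 and the z axis of dock, either way round below 0.06 rad and angle between the x axis of each of bank0, bank1, bank2, bank3, bank4 and the x axis of dock, either way round below 0.15 rad and linear speed of each of bank0, bank1, bank2, bank3, bank4 below 0.02 m/s and ((horizontal distance between bank1 and pocket0 below 0.005 m and z of bank1 in the frame of pocket0 between 0.0095 and 0.0145 m) or (horizontal distance between bank1 and pocket1 below 0.005 m and z of bank1 in the frame of pocket1 between 0.0095 and 0.0145 m) or (horizontal distance between bank1 and pocket2 below 0.005 m and z of bank1 in the frame of pocket2 between 0.0095 and 0.0145 m) or (horizontal distance between bank1 and pocket3 below 0.005 m and z of bank1 in the frame of pocket3 between 0.0095 and 0.0145 m) or (horizontal distance between bank1 and pocket4 below 0.005 m and z of bank1 in the frame of pocket4 between 0.0095 and 0.0145 m)) and ((horizontal distance between bank2 and pocket0 below 0.005 m and z of bank2 in the frame of pocket0 between 0.0095 and 0.0145 m) or (horizontal distance between bank2 and pocket1 below 0.005 m and z of bank2 in the frame of pocket1 between 0.0095 and 0.0145 m) or (horizontal distance between bank2 and pocket2 below 0.005 m and z of bank2 in the frame of pocket2 between 0.0095 and 0.0145 m) or (horizontal distance between bank2 and pocket3 below 0.005 m and z of bank2 in the frame of pocket3 between 0.0095 and 0.0145 m) or (horizontal distance between bank2 and pocket4 below 0.005 m and z of bank2 in the frame of pocket4 between 0.0095 and 0.0145 m)) and ((horizontal distance between bank3 and pocket0 below 0.005 m and z of bank3 in the frame of pocket0 between 0.0095 and 0.0145 m) or (horizontal distance between bank3 and pocket1 below 0.005 m and z of bank3 in the frame of pocket1 between 0.0095 and 0.0145 m) or (horizontal distance between bank3 and pocket2 below 0.005 m and z of bank3 in the frame of pocket2 between 0.0095 and 0.0145 m) or (horizontal distance between bank3 and pocket3 below 0.005 m and z of bank3 in the frame of pocket3 between 0.0095 and 0.0145 m) or (horizontal distance between bank3 and pocket4 below 0.005 m and z of bank3 in the frame of pocket4 between 0.0095 and 0.0145 m)) and ((horizontal distance between bank4 and pocket0 below 0.005 m and z of bank4 in the frame of pocket0 between 0.0095 and 0.0145 m) or (horizontal distance between bank4 and pocket1 below 0.005 m and z of bank4 in the frame of pocket1 between 0.0095 and 0.0145 m) or (horizontal distance between bank4 and pocket2 below 0.005 m and z of bank4 in the frame of pocket2 between 0.0095 and 0.0145 m) or (horizontal distance between bank4 and pocket3 below 0.005 m and z of bank4 in the frame of pocket3 between 0.0095 and 0.0145 m) or (horizontal distance between bank4 and pocket4 below 0.005 m and z of bank4 in the frame of pocket4 between 0.0095 and 0.0145 m))), for 0.2 s.
At the end, for the whole second after the job is handed in: Each present bank in a pocket (centre within 5 mm, 9.5-14.5 mm above its floor, tilt < 0.06, yaw < 0.15 rad off); cover bar-up and flush over both pins (underside 30-34 mm above the dock underside, centre within 6 mm, tilt < 0.02, yaw < 0.05 rad off); all at rest (z of cover in the frame of dock between 0.03 and 0.034 m and horizontal distance between cover and dock below 0.006 m and angle between the z axis of cover and the z axis of dock, either way round below 0.02 rad and angle between the y axis of cover and the y axis of dock, either way round below 0.05 rad and angle between cover's own z axis and vertical below 0.1 rad and linear speed of each of cover, bank0, bank1, bank2, bank3, bank4 below 0.02 m/s and ((horizontal distance between bank0 and pocket0 below 0.005 m and z of bank0 in the frame of pocket0 between 0.0095 and 0.0145 m) or (horizontal distance between bank0 and pocket1 below 0.005 m and z of bank0 in the frame of pocket1 between 0.0095 and 0.0145 m) or (horizontal distance between bank0 and pocket2 below 0.005 m and z of bank0 in the frame of pocket2 between 0.0095 and 0.0145 m) or (horizontal distance between bank0 and pocket3 below 0.005 m and z of bank0 in the frame of pocket3 between 0.0095 and 0.0145 m) or (horizontal distance between bank0 and pocket4 below 0.005 m and z of bank0 in the frame of pocket4 between 0.0095 and 0.0145 m)) and angle between the z axis of each of bank0, bank1, bank2, bank3, bank4 and the z axis of dock, either way round below 0.06 rad and angle between the x axis of each of bank0, bank1, bank2, bank3, bank4 and the x axis of dock, either way round below 0.15 rad and ((horizontal distance between bank1 and pocket0 below 0.005 m and z of bank1 in the frame of pocket0 between 0.0095 and 0.0145 m) or (horizontal distance between bank1 and pocket1 below 0.005 m and z of bank1 in the frame of pocket1 between 0.0095 and 0.0145 m) or (horizontal distance between bank1 and pocket2 below 0.005 m and z of bank1 in the frame of pocket2 between 0.0095 and 0.0145 m) or (horizontal distance between bank1 and pocket3 below 0.005 m and z of bank1 in the frame of pocket3 between 0.0095 and 0.0145 m) or (horizontal distance between bank1 and pocket4 below 0.005 m and z of bank1 in the frame of pocket4 between 0.0095 and 0.0145 m)) and ((horizontal distance between bank2 and pocket0 below 0.005 m and z of bank2 in the frame of pocket0 between 0.0095 and 0.0145 m) or (horizontal distance between bank2 and pocket1 below 0.005 m and z of bank2 in the frame of pocket1 between 0.0095 and 0.0145 m) or (horizontal distance between bank2 and pocket2 below 0.005 m and z of bank2 in the frame of pocket2 between 0.0095 and 0.0145 m) or (horizontal distance between bank2 and pocket3 below 0.005 m and z of bank2 in the frame of pocket3 between 0.0095 and 0.0145 m) or (horizontal distance between bank2 and pocket4 below 0.005 m and z of bank2 in the frame of pocket4 between 0.0095 and 0.0145 m)) and ((horizontal distance between bank3 and pocket0 below 0.005 m and z of bank3 in the frame of pocket0 between 0.0095 and 0.0145 m) or (horizontal distance between bank3 and pocket1 below 0.005 m and z of bank3 in the frame of pocket1 between 0.0095 and 0.0145 m) or (horizontal distance between bank3 and pocket2 below 0.005 m and z of bank3 in the frame of pocket2 between 0.0095 and 0.0145 m) or (horizontal distance between bank3 and pocket3 below 0.005 m and z of bank3 in the frame of pocket3 between 0.0095 and 0.0145 m) or (horizontal distance between bank3 and pocket4 below 0.005 m and z of bank3 in the frame of pocket4 between 0.0095 and 0.0145 m)) and ((horizontal distance between bank4 and pocket0 below 0.005 m and z of bank4 in the frame of pocket0 between 0.0095 and 0.0145 m) or (horizontal distance between bank4 and pocket1 below 0.005 m and z of bank4 in the frame of pocket1 between 0.0095 and 0.0145 m) or (horizontal distance between bank4 and pocket2 below 0.005 m and z of bank4 in the frame of pocket2 between 0.0095 and 0.0145 m) or (horizontal distance between bank4 and pocket3 below 0.005 m and z of bank4 in the frame of pocket3 between 0.0095 and 0.0145 m) or (horizontal distance between bank4 and pocket4 below 0.005 m and z of bank4 in the frame of pocket4 between 0.0095 and 0.0145 m))); the robot touches nothing.
It fails at once if the glass dish of keys is shifted by more than 25 mm or tipped (distance of dish from where it was at the start of the episode above 0.025 m or angle between dish's own z axis and vertical above 0.4 rad).
It fails at once if the lip balm is shifted by more than 25 mm or tipped (distance of balm from where it was at the start of the episode above 0.025 m or angle between balm's own z axis and vertical above 0.4 rad).
It fails at once if the aluminium stand is shifted by more than 25 mm or tipped (distance of stand from where it was at the start of the episode above 0.025 m or angle between stand's own z axis and vertical above 0.4 rad).
Of bank0, bank1, bank2, bank3, bank4 only 3 to 5 are there at a start; the rules pass over those that are not, and their reading is None.
At some moment in a run one of bank0, bank1, bank2, bank3, bank4 may be knocked a few centimetres aside while the robot is not near it.
Once in a run the grip may slacken for a moment while it holds something.
It also fails if it takes over 210 s, if anything falls off the work surface, if the arm or the gripper's body presses on something with over 40 N, if the wrist force passes 120 N, or if a joint passes its speed limit or range.

## Working session

There is one attempt and no reset: what is moved stays moved. The work goes in short steps, each a Python script; the robot and the scene stay as the last script left them, time stands still between calls to the robot, and variables do not carry over. Pictures are saved under pics/ and viewed, at most 14 in all, crops included, and the job is handed in when it is done.

```bash
mkdir -p pics; ls; python3 - <<'E'
from plant import env
import cv2, numpy as np
np.set_printoptions(precision=4,suppress=True)
print(env.read_time())
for n in("top","side"):
    c=env.get_calibration(n); print(n,c)
    cv2.imwrite(f"pics/{n}0.png",env.snapshot(n))
print(env.read_tool_rot(),env.get_calibration("wrist"))
E
```

```text
pics
0.0
top {'fx': 389.09970754086993, 'fy': 389.09970754086993, 'cx': 256.20912158318976, 'cy': 190.05873153017694, 'R': array([[-0.0444, -0.999 , -0.0008],
       [-0.974 ,  0.0435, -0.2223],
       [ 0.2221, -0.0091, -0.975 ]]), 't': array([0.0245, 0.5599, 0.7928])}
side {'fx': 359.3121749692734, 'fy': 359.3121749692734, 'cx': 247.11116703755286, 'cy': 188.51725579450292, 'R': array([[ 0.9293, -0.3694, -0.0052],
       [-0.2386, -0.5892, -0.7719],
       [ 0.2821,  0.7186, -0.6357]]), 't': array([-0.4955,  0.167 ,  0.8114])}
[-3.1066 -0.4564  0.0001] {'fx': 281.40891659261877, 'fy': 281.40891659261877, 'cx': 254.66204101553345, 'cy': 188.8561499288238, 'R': array([[ 0.2877, -0.9577, -0.0026],
       [-0.9215, -0.2776,  0.2717],
       [-0.2609, -0.0757, -0.9624]]), 't': array([-0.5997, -0.0348,  0.3794])}
```

View pics/top0.png

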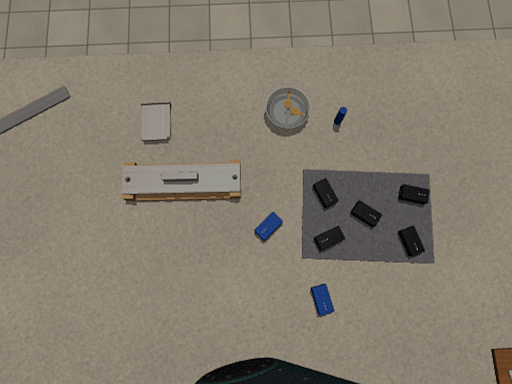

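View pics/side0.png

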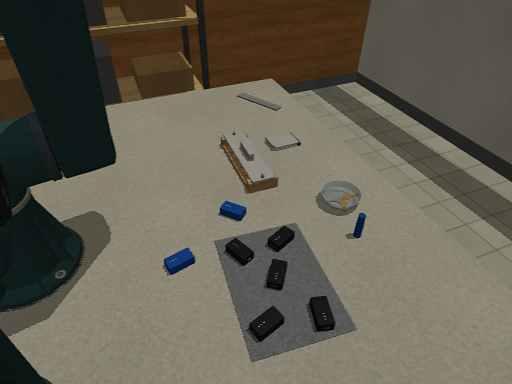

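The top view shows the dock with its cover at (182,181), and five charcoal banks on the mat at (325,193), (366,214), (414,194), (329,239) and (411,241). Two blue look-alikes lie off the mat at (268,226) and (322,299), and I'll leave those. The dish is at (288,110), the balm at (340,116) and the stand at (156,121). The side view agrees.

```bash
cat > h.py <<'E'
from plant import env
import cv2, numpy as np
from scipy.spatial.transform import Rotation as Ro
from scipy.optimize import least_squares
np.set_printoptions(precision=4,suppress=True)
def ray(c,uv,z):
    "pixels -> world xy on plane z"
    uv=np.atleast_2d(np.array(uv,float))
    d=np.c_[(uv[:,0]-c["cx"])/c["fx"],(uv[:,1]-c["cy"])/c["fy"],np.ones(len(uv))]@c["R"]
    o=-c["R"].T@c["t"]
    return (o+d*((z-o[2])/d[:,2])[:,None])[:,:2]
def proj(c,X):
    p=np.atleast_2d(X)@c["R"].T+c["t"]
    return np.c_[c["fx"]*p[:,0]/p[:,2]+c["cx"],c["fy"]*p[:,1]/p[:,2]+c["cy"]]
def hull_pts(x,y,a,size,z0):
    s=np.array([[i,j,k] for i in(-.5,.5) for j in(-.5,.5) for k in(0,1)])*size
    return Ro.from_euler('z',a).apply(s)+[x,y,z0]
def banks(img,c,z0=.003,dark=48,amin=150):
    "charcoal blobs -> poses by fitting the projected hull of a 62x34x24 box to the blob"
    hsv=cv2.cvtColor(img,cv2.COLOR_BGR2HSV)
    m=((hsv[...,2]<dark)&(img.max(2).astype(int)-img.min(2)<25)).astype(np.uint8)
    m=cv2.morphologyEx(m,cv2.MORPH_CLOSE,np.ones((5,5)))
    m=cv2.morphologyEx(m,cv2.MORPH_OPEN,np.ones((3,3)))
    out=[]
    for k in cv2.findContours(m,cv2.RETR_EXTERNAL,cv2.CHAIN_APPROX_NONE)[0]:
        A=cv2.contourArea(k)
        if A<amin: continue
        (u,v),_,_=cv2.minAreaRect(k)
        p=ray(c,[u,v],z0+.015)[0]
        if np.linalg.norm(p)<.3: continue
        k=k[:,0,:].astype(np.float32)
        def f(q):
            h=cv2.convexHull(proj(c,hull_pts(q[0],q[1],q[2],(.062,.034,.024),z0)).astype(np.float32))
            return [cv2.pointPolygonTest(h,(float(a),float(b)),True) for a,b in k]
        best=min((least_squares(f,[*p,a],loss='soft_l1',diff_step=1e-3,x_scale=[.01,.01,.2]) for a in np.arange(0,np.pi,np.pi/6)),key=lambda r:r.cost)
        x,y,a=best.x; out.append([x,y,(a+np.pi/2)%np.pi-np.pi/2,u,v,A,best.cost/len(k)])
    return np.array(out)
def down(yaw): # tool z down; closing line (tool y) at angle yaw+90deg
    return (Ro.from_euler('z',yaw)*Ro.from_euler('x',np.pi)).as_rotvec()
E
cat > t.py <<'E'
from h import *
c=env.get_calibration("top"); img=cv2.imread("pics/top0.png")
print(banks(img,c))
print("cover corners",ray(c,[[123,166],[241,163],[241,193],[123,195]],.038))
print("holes",ray(c,[[128,180],[235,177]],.038))
print("dish,balm,stand",ray(c,[[288,110],[340,122],[156,121]],.0))
print("bar",ray(c,[[180,177]],.062))
w=env.get_calibration("wrist"); print("wristcam",-w["R"].T@w["t"], Ro.from_rotvec(env.read_tool_rot()).inv().apply(-w["R"].T@w["t"]-env.read_tcp_pos()), Ro.from_rotvec(env.read_tool_rot()).inv().apply(w["R"][2]))
cv2.imwrite("pics/crop.png",cv2.resize(img[150:320,110:450],None,fx=2.35,fy=2.35,interpolation=cv2.INTER_CUBIC))
E
python3 t.py
```

```text
[[  0.4515  -0.1592  -1.1678 328.7    238.9    424.5      0.094 ]
 [  0.4371  -0.3429   0.2941 410.2845 241.6638 506.       0.1233]
 [  0.5034  -0.2476   0.9389 365.106  214.5406 464.       0.1624]
 [  0.5438  -0.3634   1.3618 413.1731 195.1346 457.5      0.2712]
 [  0.5555  -0.1589   0.3977 324.4152 193.7785 431.5      0.1379]]
cover corners [[0.6365 0.3026]
 [0.6316 0.0314]
 [0.5609 0.0339]
 [0.5682 0.3005]]
holes [[0.6027 0.2902]
 [0.5989 0.0463]]
dish,balm,stand [[ 0.7749 -0.089 ]
 [ 0.7374 -0.215 ]
 [ 0.7604  0.238 ]]
bar [[0.598  0.1671]]
wristcam [ 0.2395 -0.5553  0.373 ] [ 0.0696  0.0011 -0.0699] [-0.2718 -0.0009  0.9623]
```

View pics/crop.png

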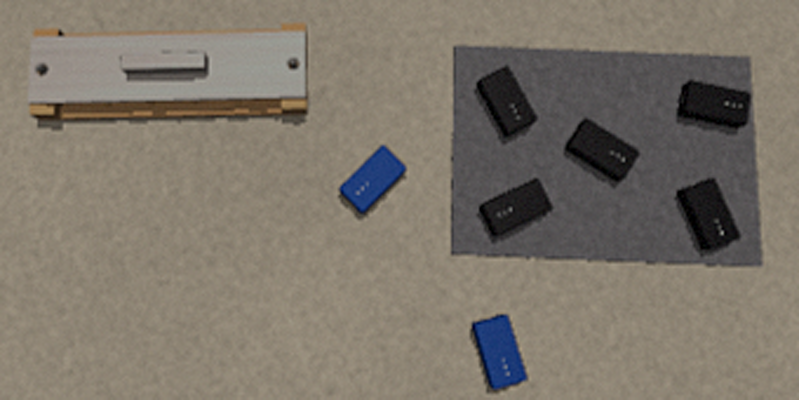

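The crop shows the five charcoal blocks on the mat, which fit the description. The two blue ones, at about (372,180) and (498,352) in the crop, are look-alikes and stay put. Next I'll take a close wrist view of the dock.

```bash
python3 - <<'E'
from h import *
import pickle
o=down(np.pi/2)
env.move_to([.6,.167,.24],o)
print(env.read_qpos(),env.read_tcp_pos(),env.read_time())
c=env.get_calibration("wrist"); img=env.snapshot("wrist")
pickle.dump(c,open("w1.pkl","wb")); cv2.imwrite("pics/w1.png",img)
for y in(.289,.167,.045): print(proj(c,[.6,y,.038]))
E
```

```text
[ 0.1593  0.4512  1.5311 -0.0003  1.1591  0.1606] [0.6003 0.1662 0.2401] 3.1083
[[253.0865  44.725 ]]
[[253.4091 179.7831]]
[[253.6636 286.3407]]
```

View pics/w1.png

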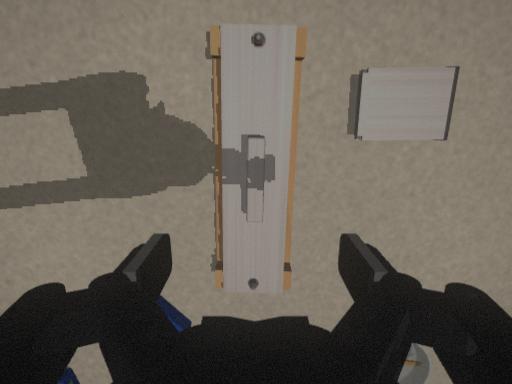

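The wrist view (up = +y, right = +x) shows the plate corners at about (221,25), (296,26), (284,293) and (222,293). The pins are at (258,39) and (253,284), and the bar is at (256,180). I'll enlarge the ends to refine these.

```bash
python3 - <<'E'
from h import *
i=cv2.imread("pics/w1.png")
f=lambda r,c:cv2.resize(i[r:r+72,c:c+100],None,fx=4,fy=4,interpolation=cv2.INTER_CUBIC)
cv2.imwrite("pics/w1z.png",np.vstack([np.hstack([f(10,205),f(240,205)]),np.hstack([f(115,205),f(175,205)])]))
E
```

```text
(no output)
```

View pics/w1z.png

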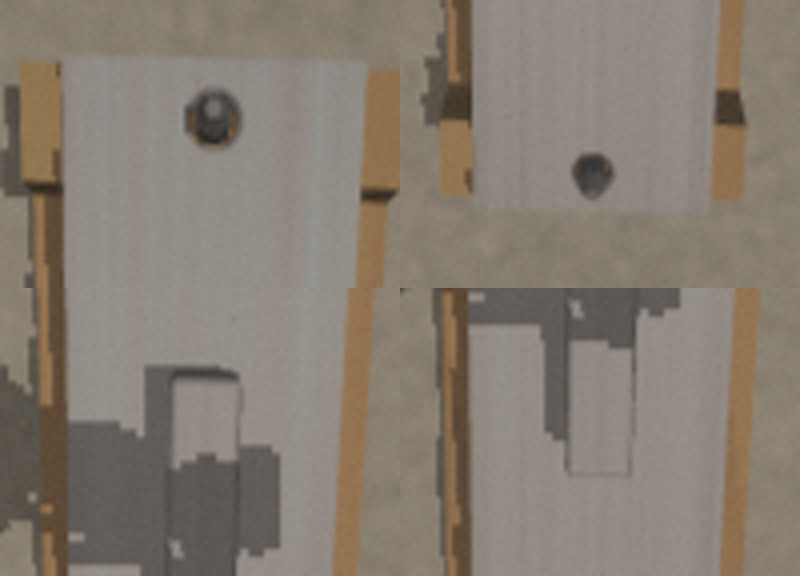

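```bash
python3 - <<'E'
from h import *
import pickle
c=pickle.load(open("w1.pkl","rb"))
C=[(-33,134,38,220.1,24.1),(33,134,38,296.1,25.1),(-33,-134,38,222.6,291.6),(33,-134,38,282.1,292.1),
(-8,40,62,247.6,136.4),(8,40,62,264.6,136.4),(-8,-40,62,246.6,220.9),(8,-40,62,262.4,220.9),(0,122,38,257.9,39.4)]
D=[(-43,134,32,209.6,25.4),(-43,110,32,210.1,56.6),(-43,-110,32,214.6,270.4),(-43,-134,32,214.6,288.4),(43,-110,32,290.9,270.1),(43,-134,32,290.4,289.1),(0,122,48,257.6,36.1)]
def pose(P):
    P=np.array(P); L=P[:,:3]/1000
    f=lambda q:(proj(c,Ro.from_euler('z',q[2]).apply(L)+[q[0],q[1],0])-P[:,3:]).ravel()
    r=least_squares(f,[.6,.167,0]); print(r.x); print(r.fun.reshape(-1,2))
    g=lambda q:(proj(c,Ro.from_euler('z',q[2]).apply(L)+[q[0],q[1],q[3]])-P[:,3:]).ravel()
    print("free z",least_squares(g,[.6,.167,0,0]).x)
pose(C);pose(D);pose(C+D)
E
```

```text
[ 0.6017  0.1716 -0.0208]
[[-0.2135 -1.3912]
 [ 0.3749 -0.7145]
 [ 0.5782 -0.0442]
 [ 0.0354  0.4857]
 [-0.7749  0.0214]
 [ 0.6154  0.3897]
 [-0.8031  1.1216]
 [ 0.2932  1.4362]
 [-0.0128 -0.4383]]
free z [ 0.6017  0.1715 -0.0208 -0.0018]
[ 0.6015  0.171  -0.0203]
[[-0.4621 -0.1613]
 [-0.3092 -1.6637]
 [-0.082  -0.4482]
 [ 0.3275  0.1783]
 [ 0.5793  1.1866]
 [-0.0685  0.7637]
 [ 0.1617  0.727 ]]
free z [ 0.6015  0.171  -0.0202 -0.0009]
[ 0.6016  0.1714 -0.0204]
[[-0.3264 -1.0763]
 [ 0.2435 -0.4376]
 [ 0.5943  0.1441]
 [ 0.0404  0.6516]
 [-0.847   0.291 ]
 [ 0.5389  0.6512]
 [-0.8325  1.3499]
 [ 0.2601  1.6575]
 [-0.1279 -0.1501]
 [-0.3565 -0.6004]
 [-0.209  -2.0808]
 [-0.0209 -0.7225]
 [ 0.3852 -0.085 ]
 [ 0.6628  0.9204]
 [ 0.0107  0.5081]
 [ 0.2902  0.2764]]
free z [ 0.6016  0.1713 -0.0204 -0.0013]
```

```bash
cat >> h.py <<'E'
DX,DY,DA=.6016,.1713,-.0204   # dock pose
def st(tag=""):
    print(tag,"t%.1f"%env.read_time(),"tcp",env.read_tcp_pos(),"w%.4f"%env.read_grip_width(),"gf%.1f"%env.read_grasp_force(),"F",env.read_wrist_force())
E
python3 - <<'E'
from h import *
o=down(np.pi/2+DA)
env.move_to([DX,DY,.17],o)
env.move_straight([DX,DY,.120],rate=.08,guard=15); st("at")
env.clamp(); st("clamped")
env.move_straight([DX,DY,.20],rate=.1); st("up")
X=[.465,.19]
env.move_straight([*X,.20],rate=.2); st("over")
env.move_straight([*X,.092],rate=.1,guard=15); st("low")
print(env.move_straight([*X,.084],rate=.03,guard=6)); st("down")
c=env.get_calibration("wrist"); cv2.imwrite("pics/c1.png",env.snapshot("wrist"))
E
```

```text
at t4.3 tcp [0.6017 0.1714 0.1199] w0.0852 gf0.0 F [0.0326 0.3249 0.3406]
clamped t5.0 tcp [0.6018 0.1713 0.1204] w0.0142 gf61.0 F [-0.3775 -0.8205  3.2432]
up t5.9 tcp [0.601  0.1712 0.1993] w0.0142 gf60.1 F [ 0.2471  0.2601 -3.7683]
over t6.8 tcp [0.4666 0.1902 0.2003] w0.0142 gf60.1 F [ 0.7536 -0.0724 -2.6877]
low t8.0 tcp [0.4655 0.1901 0.0925] w0.0140 gf60.1 F [ 0.7689 -0.2351 -2.8732]
True
down t8.2 tcp [0.466  0.1903 0.088 ] w0.0144 gf61.6 F [1.558  0.0644 0.9273]
```

The cover is down flat: TCP z is 0.088, exactly 32 mm below where I picked it up. Next I'll release it and probe the dock by touch to remove the camera bias.

```bash
python3 - <<'E'
from h import *
o=down(np.pi/2+DA); R=Ro.from_euler('z',DA)
env.let_go(); env.wait(.2); p=env.read_tcp_pos(); env.move_straight([p[0],p[1],.2],rate=.2)
env.clamp(); st("closed")
D=lambda x,y,z:R.apply([x,y,0])+[DX,DY,z]
def probe(a,b,name):
    env.move_to(D(*a,.19),o); env.move_straight(D(*a,.097),rate=.2,guard=20); env.wait(.1)
    hit=env.move_straight(D(*b,.097),rate=.02,guard=3)
    q=env.read_tcp_pos(); l=R.inv().apply(q-[DX,DY,0])*1000
    print(name,hit,l,env.read_wrist_force()); 
    env.move_straight(D(*a,.097),rate=.1); env.move_straight(D(*a,.19),rate=.25)
    return l
yp=probe((0,.165),(0,.134),"+y"); xp=probe((.078,.12),(.045,.12),"+x"); xn=probe((-.078,.12),(-.045,.12),"-x"); yn=probe((0,-.165),(0,-.134),"-y")
print("dx,dy mm",(xp[0]+xn[0])/2,(yp[1]+yn[1])/2, xp[0]-xn[0]-86, yp[1]-yn[1]-268)
st(); cv2.imwrite("pics/top1.png",env.snapshot("top"))
E
```

```text
closed t10.7 tcp [0.4649 0.19   0.2   ] w-0.0001 gf0.0 F [-0.5571 -0.4286 -0.1885]
+y True [ -0.1115 145.4085  96.6749] [1.2665 1.8722 2.1372]
+x True [ 53.9729 120.0312  96.8889] [ 3.099  -0.9929  3.5226]
-x True [-55.81   119.7454  96.3492] [ 0.3493 -0.0898  0.7266]
-y True [  -0.1322 -144.3842   96.7278] [ 0.5932 -2.5079  0.609 ]
dx,dy mm -0.9185968976058163 0.5121842463094168 23.782904740687286 21.79270968556534
 t24.4 tcp [0.5984 0.0066 0.1908] w-0.0001 gf0.0 F [-0.6234  0.2705  0.0556]
```

View pics/top1.png

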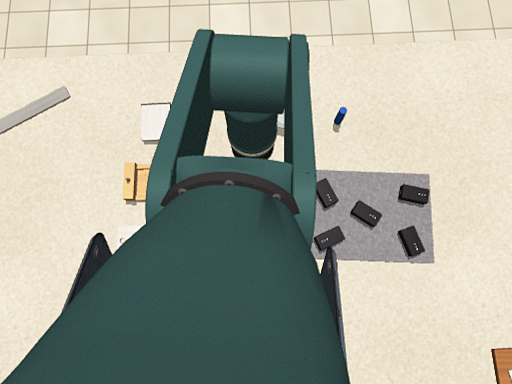

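The arm hides the dock in this top view, and the banks still lie where they were. The probes give a dock correction of dx ≈ −0.6 mm and dy ≈ +0.5 mm; finger width comes out at 21.8 mm against the known 22. Next I'll measure fingertip length open and shut, then look at the first bank.

```bash
cat >> h.py <<'E'
DX,DY=.6010,.1718
E
python3 - <<'E'
from h import *
o=down(np.pi/2+DA)
env.move_straight([.6,-.02,.15],rate=.2); 
print(env.move_straight([.6,-.02,.055],rate=.05,guard=4)); st("shut touch")
env.move_straight([.6,-.02,.12],rate=.2); env.let_go()
print(env.move_straight([.6,-.02,.045],rate=.05,guard=4)); st("open touch")
env.move_straight([.6,-.02,.2],rate=.3)
b=[.5555,-.1589,.3977]
env.move_to([b[0],b[1],.22],down(b[2])); env.wait(.2)
import pickle
c=env.get_calibration("wrist"); im=env.snapshot("wrist"); pickle.dump(c,open("w2.pkl","wb")); cv2.imwrite("pics/w2.png",im)
st(); print(np.percentile(im[100:230,150:350].max(2),[1,5,10,20,40,60,80]))
E
```

```text
True
shut touch t26.2 tcp [ 0.5999 -0.02    0.0727] w-0.0002 gf4.3 F [-0.9851  0.6835  8.3251]
True
open touch t28.5 tcp [ 0.5998 -0.02    0.0596] w0.0854 gf4.4 F [-3.7377 -0.5984  7.8907]
 t30.3 tcp [ 0.5557 -0.1581  0.2197] w0.0850 gf0.0 F [-0.4029  1.0854  0.0525]
[ 41.  47.  69. 104. 113. 126. 176.]
```

View pics/w2.png

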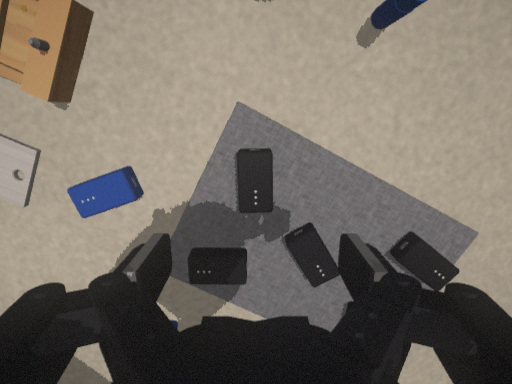

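The wrist view shows the target bank upright at (255,181), with neighbours at (218,266), (312,254) and (424,262). Blue look-alikes at (105,192) and just showing at (172,326) stay out of this. Fingertip lengths are 73 mm shut and 60 mm open. I'll write the pick-and-place and run it on this bank.

```bash
cat >> h.py <<'E'
def look(b):
    "wrist view over expected bank b -> refined pose"
    env.move_to([b[0],b[1],.22],down(b[2]%np.pi)); env.wait(.15)
    c=env.get_calibration("wrist"); im=env.snapshot("wrist"); im[236:]=255
    B=banks(im,c,dark=60,amin=1300)
    if len(B)==0: return None
    d=np.hypot(B[:,0]-b[0],B[:,1]-b[1]); print("seen",B[d.argmin()],"moved %.1f mm"%(d.min()*1e3))
    return B[d.argmin()] if d.min()<.03 and B[d.argmin()][6]<1.5 else None
GZ=.079
def pick(b):
    x,y,a=b[:3]; a%=np.pi; a2=(a+np.pi/2)%np.pi
    env.move_to([x,y,.12],down(a))
    if env.move_straight([x,y,GZ],rate=.1,guard=12): st("HIT"); return False
    env.clamp(); print("y width %.4f"%env.read_grip_width()); env.let_go(); env.wait(.1)
    env.move_straight([x,y,.12],rate=.2); env.move_to([x,y,.12],down(a2))
    if env.move_straight([x,y,GZ],rate=.1,guard=12): st("HIT"); return False
    env.clamp(); st("clamp"); env.move_straight([x,y,.19],rate=.15); st("lifted")
    return env.read_grip_width()>.05
def place(k):
    p=Ro.from_euler('z',DA).apply([0,(-86+43*k)/1000,0])+[DX,DY,0]; o=down(np.pi/2+DA)
    env.move_to([*p[:2],.19],o); st("over")
    if env.read_grip_width()<.05: return False
    env.move_straight([*p[:2],.104],rate=.15); env.wait(.15)
    h=env.move_straight([*p[:2],.0795],rate=.03,guard=5); st("seat %s"%h)
    if env.read_tcp_pos()[2]>.0845: return False
    env.let_go(); env.wait(.2); env.move_straight([*p[:2],.19],rate=.2); return True
E
python3 - <<'E'
from h import *
b=look([.5555,-.1589,.3977])
if b is not None and pick(b): print(place(0)); 
c=env.get_calibration("wrist"); im=env.snapshot("wrist"); cv2.imwrite("pics/p0.png",im); st()
E
```

```text
seen [   0.5566   -0.1584    0.4263  253.5931  179.9195 2102.5       0.5154] moved 1.2 mm
y width 0.0327
clamp t35.6 tcp [ 0.5573 -0.1586  0.0801] w0.0604 gf65.7 F [0.0195 0.4054 5.8958]
lifted t36.5 tcp [ 0.5559 -0.1581  0.1892] w0.0603 gf64.9 F [ 0.4165  0.1717 -1.7689]
over t37.5 tcp [0.5989 0.0852 0.1893] w0.0602 gf64.9 F [ 0.1186  0.6431 -0.4805]
seat True t39.0 tcp [0.599  0.0859 0.0831] w0.0604 gf65.8 F [-1.9082 -0.109   6.042 ]
True
 t40.3 tcp [0.5982 0.0858 0.1887] w0.0854 gf0.0 F [-0.0649  0.0409 -0.3009]
```

View pics/p0.png

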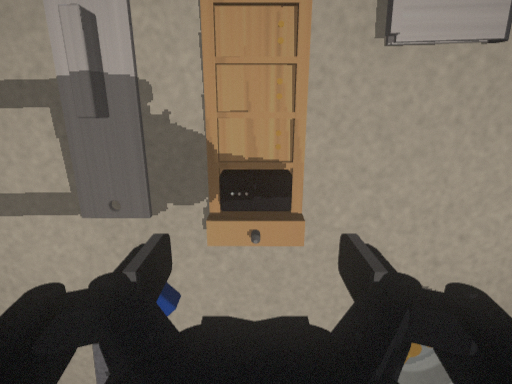

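The first bank sits flat in pocket 0 at (256,190). Contact came 3.0 mm above the mat grasp, as the pocket floor height requires. I'll carry on with the others, stopping on any anomaly.

```bash
python3 - <<'E'
from h import *
L=[(1,[.4515,-.1592,-1.1678]),(2,[.4371,-.3429,.2941]),(3,[.5438,-.3634,1.3618]),(4,[.5034,-.2476,.9389])]
for k,e in L:
    b=look(e)
    if b is None: print("not found",k); break
    if not pick(b): print("pick fail",k); break
    if not place(k): print("place fail",k); break
    print("placed",k)
cv2.imwrite("pics/p1.png",env.snapshot("wrist")); st()
E
```

```text
seen [   0.452    -0.1582   -1.1778  254.5     179.5    2111.5       0.487 ] moved 1.1 mm
y width 0.0329
clamp t46.6 tcp [ 0.4525 -0.1584  0.08  ] w0.0608 gf65.1 F [-1.4044  0.5185  4.4771]
lifted t47.5 tcp [ 0.4515 -0.158   0.1895] w0.0605 gf64.9 F [ 0.5644  0.4514 -1.7141]
over t48.7 tcp [0.5996 0.1277 0.1895] w0.0604 gf64.8 F [ 0.7854 -0.5907 -0.6871]
seat True t50.2 tcp [0.5998 0.1288 0.083 ] w0.0603 gf65.7 F [-1.3205 -0.0901  4.7259]
placed 1
seen [   0.4375   -0.3429    0.3086  254.5     181.5    2111.        0.4603] moved 0.4 mm
y width 0.0327
clamp t58.4 tcp [ 0.438  -0.3433  0.0801] w0.0606 gf65.4 F [-0.7775  0.804   5.1791]
lifted t59.3 tcp [ 0.437  -0.3425  0.1893] w0.0601 gf64.9 F [ 0.5982 -0.1804 -1.4706]
over t61.2 tcp [0.6011 0.1708 0.1899] w0.0599 gf64.9 F [-0.5101  0.2001 -0.3281]
seat True t62.8 tcp [0.6007 0.1718 0.0831] w0.0606 gf65.8 F [-0.3972 -0.1941  5.576 ]
placed 2
seen [   0.5448   -0.3627    1.3046  254.3729  180.4144 2120.        0.4378] moved 1.2 mm
y width 0.0325
clamp t71.1 tcp [ 0.5454 -0.3632  0.0802] w0.0606 gf66.4 F [-0.0384 -0.2344  6.2536]
lifted t72.0 tcp [ 0.5442 -0.3622  0.189 ] w0.0608 gf65.7 F [ 0.5332 -0.7345 -0.5411]
over t74.1 tcp [0.6021 0.2142 0.1898] w0.0607 gf65.7 F [ 0.3309  0.2017 -1.1908]
seat True t75.6 tcp [0.6016 0.2148 0.0832] w0.0603 gf66.5 F [-0.1797  0.7229  4.9725]
placed 3
seen [   0.5042   -0.2475    0.94    254.5     180.5    2092.        0.5346] moved 0.9 mm
y width 0.0327
clamp t83.7 tcp [ 0.5048 -0.2478  0.0801] w0.0608 gf65.4 F [-0.8316  0.0356  5.5433]
lifted t84.6 tcp [ 0.5037 -0.2471  0.1893] w0.0609 gf64.8 F [-0.1157  0.0846 -1.4567]
over t86.5 tcp [0.6029 0.257  0.1897] w0.0608 gf64.8 F [ 0.7428 -0.9503 -1.1592]
seat True t88.0 tcp [0.6025 0.2577 0.0831] w0.0608 gf65.6 F [-0.4872  0.2909  5.2485]
placed 4
 t89.3 tcp [0.6017 0.2575 0.1885] w0.0853 gf0.0 F [-0.6357 -0.984  -0.4042]
```

View pics/p1.png

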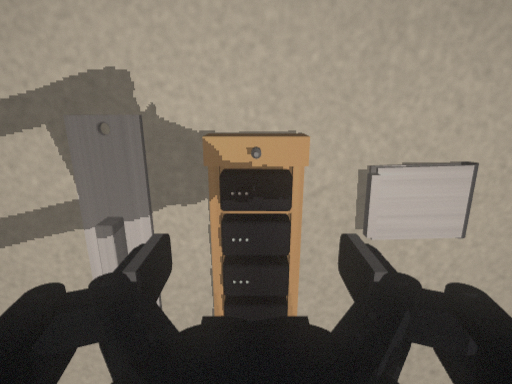

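All five are placed; pockets 1–4 are in view and look square. I'll take one overview of the dock and cover before closing.

```bash
python3 - <<'E'
from h import *
import pickle
env.move_to([.54,.13,.33],down(np.pi/2+DA)); env.wait(.2)
c=env.get_calibration("wrist"); im=env.snapshot("wrist"); pickle.dump(c,open("w3.pkl","wb")); cv2.imwrite("pics/w3.png",im)
cv2.imwrite("pics/w3z.png",cv2.resize(im[0:300,80:400],None,fx=2,fy=2,interpolation=cv2.INTER_CUBIC))
R=Ro.from_euler('z',DA)
for k in range(5):
    print(k,proj(c,R.apply(np.array([[-31,-17,24],[31,-17,24],[31,17,24],[-31,17,24]])/1e3+[0,(-86+43*k)/1e3,.006])+[DX,DY,0]).round(1).tolist())
print("bar",proj(c,R.apply(np.array([[-8,-40,30],[8,40,30],[33,134,6],[-33,-134,6]])/1e3)+[.4655,.1903,0]).round(1).tolist())
E
```

```text
0 [[275.7, 206.4], [320.5, 206.5], [322.2, 182.7], [276.2, 182.6]]
1 [[276.4, 176.1], [322.6, 176.2], [324.3, 150.9], [276.9, 150.8]]
2 [[277.1, 143.9], [324.8, 143.9], [326.7, 116.9], [277.7, 116.9]]
3 [[277.9, 109.5], [327.2, 109.6], [329.1, 80.7], [278.5, 80.7]]
4 [[278.7, 72.8], [329.7, 72.9], [331.8, 42.0], [279.4, 42.0]]
bar [[190.7, 149.3], [199.8, 84.3], [220.0, 4.3], [181.3, 210.6]]
```

View pics/w3z.png

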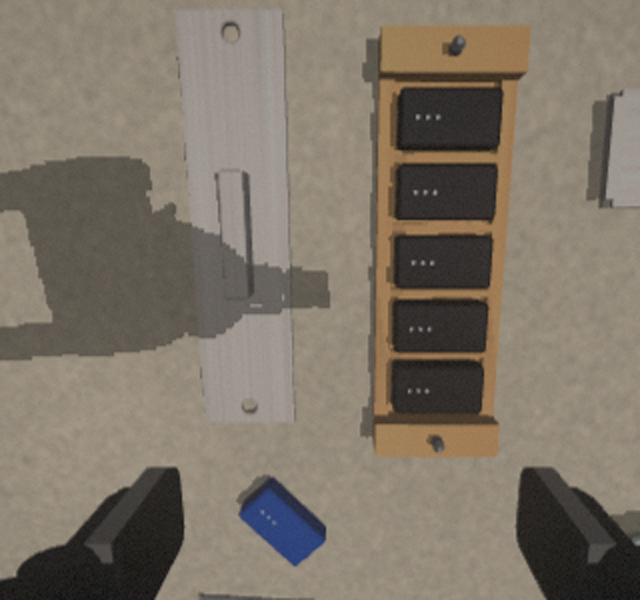

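All five banks sit square in their pockets, with crop centres at (449,118), (446,192), (442,262), (440,326) and (437,387). The cover lies flat at (235,215), within about 1 mm of where I expected it. Now I'll put the cover back.

```bash
python3 - <<'E'
from h import *
o=down(np.pi/2+DA); P=[.6013,.1714]
env.move_to([.4655,.1903,.14],o)
env.move_straight([.4655,.1903,.089],rate=.1,guard=12); env.clamp(); st("clamp")
env.move_straight([.4655,.1903,.2],rate=.1); st("lift")
if env.read_grip_width()>.01:
    env.move_straight([*P,.2],rate=.12); env.wait(.3); st("over")
    if env.read_grip_width()>.01:
        env.move_straight([*P,.145],rate=.08); env.wait(.2); st("above pins")
        cv2.imwrite("pics/c2.png",env.snapshot("wrist"))
        h=env.move_straight([*P,.118],rate=.02,guard=7); st("down %s"%h)
cv2.imwrite("pics/c3.png",env.snapshot("side"))
E
```

```text
clamp t92.5 tcp [0.4657 0.1904 0.0894] w0.0141 gf59.2 F [-0.6114 -0.0867  5.1098]
lift t93.8 tcp [0.465  0.1902 0.1994] w0.0140 gf58.6 F [-0.0002 -0.773  -3.0127]
over t95.4 tcp [0.601  0.1715 0.2002] w0.0144 gf58.6 F [ 0.264  -0.1669 -3.1969]
above pins t96.4 tcp [0.6017 0.1715 0.1457] w0.0145 gf58.6 F [-0.2314 -0.1961 -3.4112]
down True t97.6 tcp [0.6012 0.1714 0.1215] w0.0144 gf59.5 F [-0.2531 -0.4941  4.9136]
```

Contact came at 0.1215, against 0.1214 expected when flush. I'll let go, back off and check.

```bash
python3 - <<'E'
from h import *
env.let_go(); env.wait(.3); p=env.read_tcp_pos(); env.move_straight([p[0],p[1],.24],rate=.15); env.wait(.2); st()
cv2.imwrite("pics/e1.png",env.snapshot("wrist"))
env.set_joints([-1.394,.359,1.51,0,1.272,-.115]); env.wait(.2)
t=env.snapshot("top"); s=env.snapshot("side"); st()
a=cv2.imread("pics/e1.png")[0:300,130:400]
f=lambda i,w,h:cv2.resize(i,(w,h),interpolation=cv2.INTER_CUBIC)
cv2.imwrite("pics/end.png",np.hstack([f(a,405,450),np.vstack([f(t[90:260,110:450],395,225),f(s[110:280,180:400],395,225)])]))
E
```

```text
t99.7 tcp [0.5994 0.1711 0.2388] w0.0855 gf0.0 F [0.5569 0.399  0.1555]
 t103.1 tcp [ 0.173  -0.5749  0.3039] w0.0857 gf0.0 F [-1.2923  0.4821  0.0567]
```

View pics/end.png

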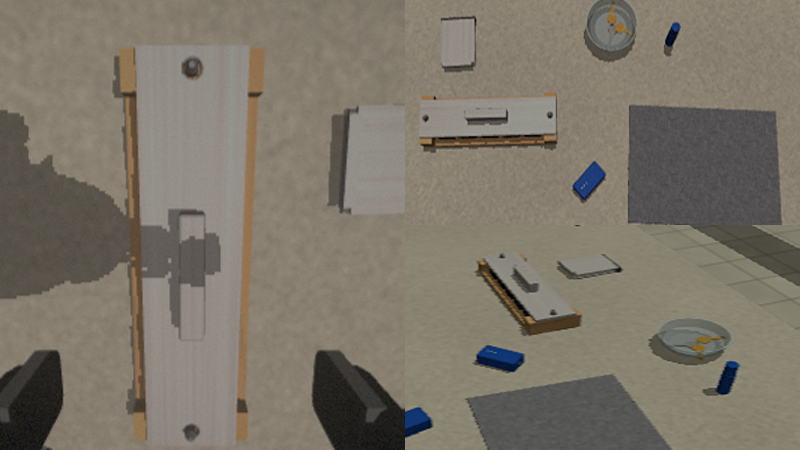

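The cover lies flush with both pins showing through its holes, at (192,67) and (192,432) in the left panel. The mat is empty, and the dish, balm and stand haven't moved. I'm handing the job in.

```bash
python3 -c "
from plant import env
print(env.close_job())"
```

```text
the job is handed in; nothing more can be done
None
```

I seated all five charcoal power banks in the dock, put the cover back flush over both pins and handed the job in at about 103 s; the hand-in returned no verdict, but the last pictures show the cover flush, the mat empty, and the dish, balm and stand where they were.

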